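# Refit the squeezing cone on the citrus juicer

### The arm

A 6-joint arm with a two-finger parallel gripper is mounted at the origin on the work surface. World frame = base frame: x ahead of the robot, y to its left, z up, the work surface at z = 0. Lengths are in m, angles in rad, forces in N, time in s.
With the tool pointing down it reaches from about 0.25 to 0.725 m from the base axis. Payload 4 kg.
Tool frame: the origin (TCP) lies midway between the tips of the shut fingers; the grasp point (between the pads) lies 19 mm behind it; z points along the fingers, y is the line along which they close (so a half turn about z gives the same grasp; the last joint's range is limited). The gripper opens to 85 mm and grips with 20 to 120 N. Pads are 22 mm wide; open, the fingers measure 114 mm over their backs; the gripper's body (76 mm by 85 mm) begins 54 mm behind the grasp point. The pads swing forward as they close: fully open they stand 13 mm farther back than shut.
Start: joints at [1.264, 0.241, 0.005, 1.335, 0, 1.571], TCP at [0.151, 0.477, 0.231] pointing down, gripper open.
Joint ranges: [-2.72, 2.72], [-1.05, 1.87], [-1.09, 1.28], [-1.99, 2.15], [-1.42, 1.44], [-3.14, 3.14]. Speed limits (rad/s): [2.79, 2.79, 3.14, 3.14, 3.14, 3.14].

### API

Orientations are given as a unit quaternion [x, y, z, w].
In Python, from workcell import monitor, vision, job gives the robot as it stands.
- The arm moves only by the tool move_arm, never from a script. Its argument "moves" is a list that holds one entry, the list of rows, each a list of 5 numbers: the shift along the world's x, y, z in m, then the turn about the world's z in degrees, then the opening in per cent of the stroke, from 0 (shut) to 100 (fully open). In form: [[[x, y, z, turn, gripper], ...]]. A call has 1 to 5 rows; each row is the pose to reach, as a shift and turn from the pose commanded when the call began; what a row does not reach only later rows make up. A row lasts 1/8 s, in which the tool goes at most 62.5 mm and 10.7 degrees, less where a joint would pass 70% of its speed; a pose out of reach is approached as far as the arm can. A call with a gripper value outside its range is refused whole. The fingers move at their own pace and stop on an object; the grip force is fixed at half the most. Time passes only in rows, so rows that repeat a pose let the fingers close. It gives the time, the measured TCP pose, the force, the opening and the grip force at its end, in the units of the state.
- monitor.get_obs(): the state, without advancing time (a new reading comes with each control period).
- vision.camera(name): name is "side" or "top"; returns a dict with "color" (384x512x3 uint8, red, green, blue), "camera_matrix" (3x3 intrinsics, pixels), "eye" and "attitude" of the camera in the world. Camera axes: x right, y up, looking along -z (the intrinsics and any distortion apply to the point x, -y, -z); pixel columns grow to the right and rows downward; lengths in m; the calibration is good to about 2 mm. A picture is of the moment at which its call begins. There is no depth.
- job.job_done(): hands the job in; it is judged then, once.
The state is a dict: "clock": time; "joint_pos": joint angles; "joint_vel": joint speeds; "tau": joint torques, N m; "eef_pos": TCP position; "tool_rot": TCP orientation; "ft_force": force on the tool from outside, world axes, zero at the start; "ft_torque": the same for the moment, N m; "grip_width": finger opening in m; "grasp_force": force on a finger pad.
Only numpy, scipy, OpenCV 4.12 (cv2) and the standard library are available. Lean on these libraries where they do the work, as an engineer would, in place of code of your own. Each camera call takes 0.05 s, during which the arm holds its last target. There are 200 camera calls.

### The job

The orange squeezing cone of the citrus juicer has been rinsed and left on the black mat. Put it back on the juicer's spindle and, with a light hand so that its hub is not forced against the cross pin, turn it until the slots drop over the pin; leave it sitting upright and fully home on the chimney, let go of it, and do not disturb the pitcher, the shaker or the dishes.

Things in the scene. Friction and masses are not known exactly. Their poses are not given: they have to be found in the camera images.
- cone: Orange plastic citrus squeezing cone, 80 to 155 g, upright and loose on the mat. Origin: centre of its underside (skirt rim), z up its axis, 76 mm tall: skirt and flange 66 mm across up to 13 mm, plain barrel, ribbed dome from 46 to 76 mm. The dome's four thick ribs stand along its +-x and +-y.
- barrel (a point): Point on the cone's axis 35 mm above its underside, in the middle of the plain round barrel (42 mm across, from 13 to 46 mm above the underside): the place to grip.
- hub_foot (a point): Centre of the hub's foot (25 mm across), on the cone's axis 6 mm above the skirt rim, hidden inside the skirt; axes as the cone's. A 12 mm bore runs 40 mm up from it. Two crossing slots 6.5 mm wide, 9 mm deep run across the foot along the cone's x and y (under the thick ribs), so it fits over the pin every quarter turn.
- juicer: Electric citrus juicer, fixed to the work surface: white round motor base 164 mm across, aluminium bowl on top with its rim 176 mm across and 160 mm high, short spout towards its -x. Origin: centre of its underside, z up. A black chimney, 32 mm across at its flat top, rises from the bowl's floor; the steel spindle comes out of it.
- seat (a point): Centre of the chimney's flat top, on the spindle's axis, 150 mm above the work surface, z up; axes as the juicer's. With the cone fully home the hub's foot rests here; with the hub merely resting on the cross pin its foot is 7 mm higher.
- spindle_tip (a point): Tip of the steel spindle, 34 mm above the seat. Spindle 10 mm across, the top 10 mm tapered to 4 mm. It turns with about 0.12 N m of friction (gearmotor): under a light press, up to about 10 N, the hub slides round on the pin; under a heavy press, or once the pin is in the slots, the spindle turns along. Axes as the juicer's.
- pin (a point): Centre of the steel cross pin through the spindle: 26 mm from end to end, 4 mm wide, 5 mm high, its centre 4.5 mm and its top 7 mm above the seat. It points in any direction, unrelated to the juicer's yaw and not measured (these axes are the juicer's); seen from above while the spindle is bare, felt when the slots drop over it.
- mat: Black silicone tamping mat, 180 by 150 mm, 6 mm thick, with 11 mm high lips along its +x and +y edges, fixed to the surface. Origin: centre of its underside.
- pitcher: Steel milk pitcher, 94 mm across, 105 mm high, handle to its +y reaching 76 mm from the axis, bystander. Origin: centre of its underside.
- shaker: Aluminium cocoa shaker with a shut flip-top lid, 68 mm across, 103 mm high, bystander. Origin: centre of its underside.
- dishes: Stack of white dishes in three tiers (plates 160 mm, saucers 132 mm, bowls 96 mm across), about 125 mm high, bystander. Origin: centre of its underside.
Mind the look-alikes: they are no part of the job. What is shaped like the juicer but purple or yellow is not meant. Of the things that look like the cone, the larger one is meant.

How it is judged:
On the way, in this order (a step that is already met when the one before it is completed fails the run):
1. the cone's hub has been put over the spindle (foot within 3 mm of the spindle's axis and less than 20 mm above the chimney's top) (horizontal distance between hub_foot and seat below 0.003 m and z of hub_foot in the frame of seat between -0.003 and 0.02 m), for 0.05 s.
2. the slots have dropped over the pin and the hub's foot is down on the chimney (within 2.5 mm) (horizontal distance between hub_foot and seat below 0.003 m and z of hub_foot in the frame of seat below 0.0025 m), for 0.2 s.
At the end, for the whole second after the job is handed in: The cone sits on the juicer with its slots over the cross pin: hub foot within 2.5 mm of the chimney's top in height and within 3 mm of the spindle's axis, upright within 4 degrees, at rest, released (all of step 2 and z of hub_foot in the frame of seat above -0.003 m and angle between cone's own z axis and vertical below 0.07 rad and linear speed of cone below 0.02 m/s and contact force between cone and the fingers below 0.1 N); the robot touches nothing.
It fails at once if before the slots are over the pin (hub's foot still more than 4 mm above the seat) the cone is forced against the spindle, its pin or any other part of the juicer with more than 25 N (contact force between cone and juicer above 25 N and z of hub_foot in the frame of seat above 0.004 m).
It fails at once if the pitcher is moved by more than 20 mm (distance of pitcher from where it was at the start of the episode above 0.02 m).
It fails at once if the shaker is moved by more than 20 mm (distance of shaker from where it was at the start of the episode above 0.02 m).
It fails at once if the dishes are moved by more than 20 mm (distance of dishes from where it was at the start of the episode above 0.02 m).
It also fails if it takes over 51 s, if anything falls off the work surface, if the arm or the gripper's body presses on something with over 40 N, if the wrist force passes 120 N, or if a joint passes its speed limit or range.

## Working session

There is one attempt and no reset: what is moved stays moved. The work goes in short steps, Python scripts to look and compute and a tool call to move; the robot and the scene stay as the last step left them, time stands still between calls to the robot, and variables do not carry over. Pictures are saved under pics/ and viewed, at most 10 in all, crops included, and the job is handed in when it is done.

Besides the shell and the picture viewer there is one more tool, called after "Request:" by a JSON object that holds its "name" and its "arguments". move_arm: Moves the arm, as the interface text tells. Its arguments: {"type":"object","properties":{"moves":{"type":"array","items":{"type":"array","items":{"type":"array","items":{"type":"number"}}}}},"required":["moves"]}

```bash
mkdir -p pics; cat > h.py <<'E'
import numpy as np, cv2
from scipy.spatial.transform import Rotation as R
from workcell import monitor, vision, job
def rot(a):
    a=np.array(a,float)
    return R.from_quat(a).as_matrix() if a.size==4 else a.reshape(3,3)
def ray(c,u,v):
    d=np.linalg.inv(c["camera_matrix"])@np.array([u,v,1.]); d=d*[1,-1,-1]
    return np.array(c["eye"]),rot(c["attitude"])@d
def onz(c,u,v,z):
    e,d=ray(c,u,v); return e+d*(z-e[2])/d[2]
def proj(c,p):
    q=rot(c["attitude"]).T@(np.array(p)-c["eye"]); q=q*[1,-1,-1]; q=np.array(c["camera_matrix"])@q; return q[:2]/q[2]
def save(n,im,s=1):
    cv2.imwrite("pics/"+n,cv2.resize(im[...,::-1],None,fx=s,fy=s,interpolation=cv2.INTER_CUBIC))
E
python3 - <<'E'
from h import *
for n in("top","side"):
    c=vision.camera(n); print({k:v for k,v in c.items() if k!="color"}); np.save(n+".npy",c,allow_pickle=True); save(n+"0.png",c["color"],1.5)
print(monitor.get_obs())
E
```

```text
{'camera_matrix': array([[497.74432151,   0.        , 253.20815567],
       [  0.        , 497.74432151, 191.07968395],
       [  0.        ,   0.        ,   1.        ]]), 'eye': array([ 0.45616607, -0.00960898,  1.67791983]), 'attitude': array([-0.02234672,  0.02467556,  0.71607204, -0.69723208])}
{'camera_matrix': array([[400.20731609,   0.        , 251.92566221],
       [  0.        , 400.20731609, 195.58600318],
       [  0.        ,   0.        ,   1.        ]]), 'eye': array([1.22600239, 0.69086561, 1.25785373]), 'attitude': array([0.13218003, 0.32049163, 0.87361523, 0.34148206])}
{'clock': 0.1, 'joint_pos': array([ 1.26399027e+00,  2.41352627e-01,  3.83398729e-03,  1.33521686e+00,
       -1.83391249e-05,  1.57080006e+00]), 'joint_vel': array([-1.13157423e-03, -2.45869922e-03,  4.74842252e-03,  1.45777495e-03,
        9.26707750e-04,  4.54664698e-05]), 'tau': array([-1.54853519e-04, -3.73137903e+01,  2.53010166e+01,  1.08484738e-02,
       -2.24535057e-06, -5.76768372e-06]), 'eef_pos': array([0.15083634, 0.47609222, 0.23048498]), 'tool_rot': array([ 1.52803842e-01,  9.88256063e-01, -9.59600314e-04, -1.39090921e-04]), 'ft_force': array([-0.81402138, -0.01196087,  0.20890195]), 'ft_torque': array([-0.01025763, -0.00121419,  0.03185628]), 'grasp_force': 0.0, 'grip_width': 0.08552144980282014}
```

View pics/top0.png

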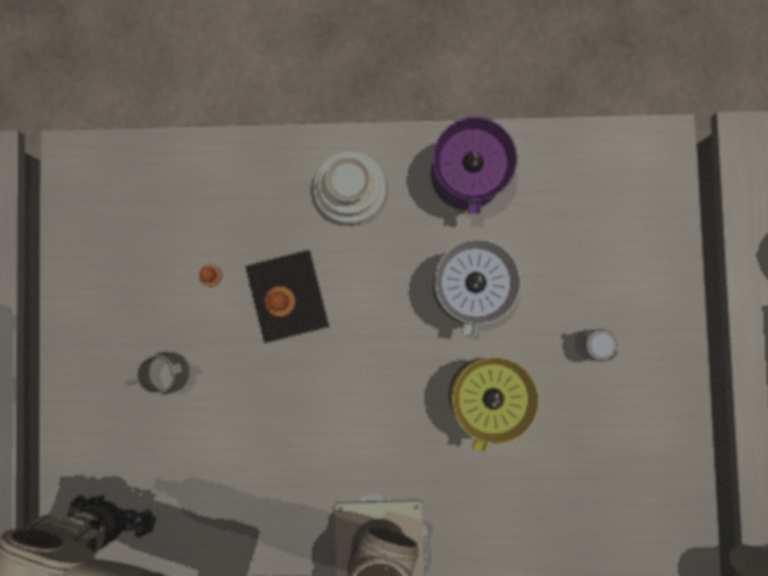

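View pics/side0.png

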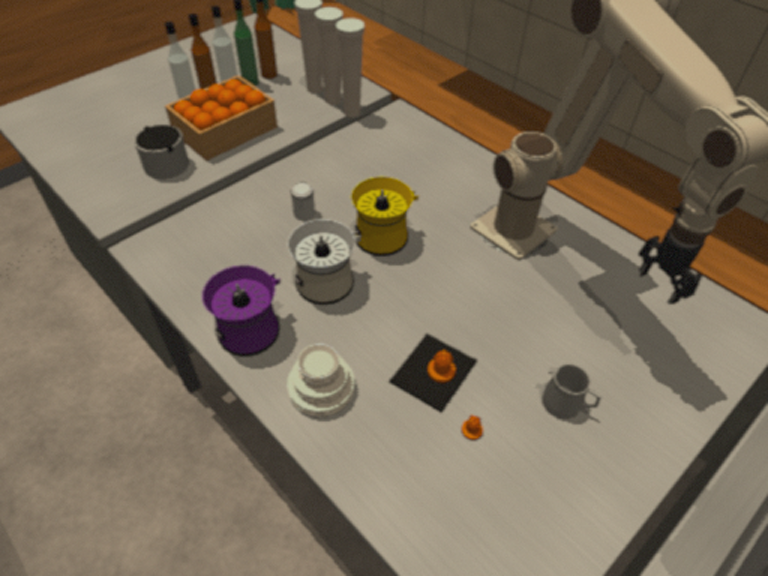

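The top view shows the cone at about (280,300), the aluminium juicer at (476,282) between the purple and yellow ones, and the small decoy cone at (210,275). All three are in 1.5x pixels.

```bash
python3 - <<'E'
from h import *
T=np.load("top.npy",allow_pickle=True).item(); S=np.load("side.npy",allow_pickle=True).item()
def mask(c,box):
    hsv=cv2.cvtColor(c["color"],cv2.COLOR_RGB2HSV); m=cv2.inRange(hsv,(2,130,50),(16,255,255)); o=np.zeros_like(m); x0,y0,x1,y1=box; o[y0:y1,x0:x1]=m[y0:y1,x0:x1]; return o
for c,b in((T,(160,170,212,225)),(S,(270,220,320,262))):
    m=mask(c,b); k=max(cv2.findContours(m,0,1)[0],key=cv2.contourArea)
    (u,v),r=cv2.minEnclosingCircle(k); e=cv2.fitEllipse(k); print("cone",u,v,r,e, cv2.boundingRect(k))
    for z in(.012,.019): print(z,onz(c,u,v,z),onz(c,*e[0],z))
# juicer in top: bright/dark
def crop(c,u,v,w,s): 
    return cv2.resize(c["color"][v-w:v+w,u-w:u+w],None,fx=s,fy=s,interpolation=cv2.INTER_CUBIC)
im=np.vstack([np.hstack([crop(T,317,188,12,16),crop(T,186,200,12*1,16)]),]) 
im2=np.hstack([crop(S,215,166,12,16),crop(T,317,188,32,6)])
save("zoom.png",np.clip(np.vstack([np.hstack([im]),cv2.resize(im2,(768,384))]).astype(float)*1.6,0,255).astype(np.uint8),.75)
E
```

```text
cone 186.26315307617188 200.44737243652344 10.364816665649414 ((186.34568786621094, 200.46658325195312), (19.33993148803711, 19.92853546142578), 136.5783233642578) (176, 191, 21, 20)
0.012 [0.54157732 0.20838336 0.012     ] [0.54150557 0.20810828 0.012     ]
0.019 [0.54121843 0.20746739 0.019     ] [0.54114699 0.20719346 0.019     ]
cone 294.5 243.5 11.597513198852539 ((294.11529541015625, 244.23301696777344), (19.326353073120117, 22.133230209350586), 8.103690147399902) (284, 232, 21, 24)
0.012 [0.53111113 0.19918429 0.012     ] [0.53455068 0.20044561 0.012     ]
0.019 [0.53501547 0.20194687 0.019     ] [0.5384357  0.20320111 0.019     ]
```

View pics/zoom.png

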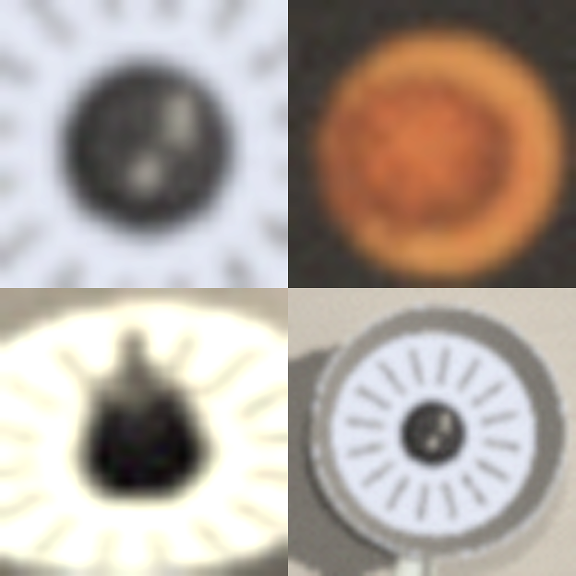

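The zoom shows a dark chimney centred near top-view pixel (317,188), with two glints on it. The spindle tip in the side view is at about (214.2,157.5). The pin and rib directions are not readable, so I will find them by feel.

```bash
python3 - <<'E'
from h import *
T=np.load("top.npy",allow_pickle=True).item(); S=np.load("side.npy",allow_pickle=True).item()
g=cv2.cvtColor(T["color"],cv2.COLOR_RGB2GRAY)
u0,v0,w=318,188,40
b=cv2.resize(g[v0-w:v0+w,u0-w:u0+w],None,fx=8,fy=8,interpolation=cv2.INTER_CUBIC)
for rr,nm,z in((( 222,240),"rim",.16),((205,222),"rimin",.16),((150,190),"disc",.13)):
    cs=cv2.HoughCircles(b,cv2.HOUGH_GRADIENT_ALT if 0 else cv2.HOUGH_GRADIENT,1,8,param1=60,param2=15,minRadius=rr[0],maxRadius=rr[1])
    if cs is not None:
        for x,y,r in cs[0][:3]:
            u,v=(x+.5)/8-.5+u0-w,(y+.5)/8-.5+v0-w; print(nm,u,v,r/8,onz(T,u,v,z))
def comp(m):
    n,l,s,c=cv2.connectedComponentsWithStats(m); return l,s,c
for c,(u,v),t in((T,(317,188),110),(S,(215,167),90)):
    g=cv2.cvtColor(c["color"],cv2.COLOR_RGB2GRAY); o=np.full_like(g,255); o[v-14:v+14,u-14:u+14]=g[v-14:v+14,u-14:u+14]
    m=(o<t).astype(np.uint8); l,s,cc=comp(m); i=1+np.argmax(s[1:,4]); print("dark",s[i],cc[i],onz(c,*cc[i],.14))
    wh=((g>140)).astype(np.uint8); l,s,cc=comp(wh)
    k=[i for i in range(1,len(s)) if abs(cc[i][0]-u)<12 and abs(cc[i][1]-v)<12]; 
    for i in k: print("white",s[i],cc[i])
# tip from side at assumed heights
print("tip side",onz(S,214.25,157.5,.184),onz(S,214.25,158.2,.184))
e,d=ray(S,214.25,157.5)
for z in(.17,.184): p=onz(S,214.25,157.5,z); print(z,p,proj(T,p))
E
```

```text
dark [310 181  15  15 178] [316.75842697 187.96629213] [ 0.56296295 -0.21317226  0.14      ]
white [296 167  43  43 659] [317.13353566 188.27162367]
dark [201 175  28   6  92] [215.86956522 178.65217391] [ 0.60767613 -0.1550529   0.14      ]
tip side [ 0.56582344 -0.2114848   0.184     ] [ 0.56826963 -0.20851253  0.184     ]
0.17 [ 0.55721659 -0.22324889  0.17      ] [321.42058685 189.04593878]
0.184 [ 0.56582344 -0.2114848   0.184     ] [318.06178454 185.97101015]
```

```bash
python3 - <<'E'
from h import *
from scipy.optimize import least_squares
from scipy.ndimage import map_coordinates
T=np.load("top.npy",allow_pickle=True).item(); S=np.load("side.npy",allow_pickle=True).item()
th=np.linspace(0,2*np.pi,180,endpoint=False)
def ring(c,p0,z,r0,r1,sgn):
    # search in world plane z around p0, radius r0..r1, strongest edge of given sign
    g=cv2.cvtColor(c["color"],cv2.COLOR_RGB2GRAY).astype(float); rs=np.arange(r0,r1,.0005); P=[]
    for t in th:
        q=np.array([proj(c,[p0[0]+r*np.cos(t),p0[1]+r*np.sin(t),z]) for r in rs])
        s=map_coordinates(g,[q[:,1],q[:,0]],order=1); s=np.convolve(s,np.ones(5)/5,'same'); d=np.gradient(s)[6:-6]*sgn if sgn else abs(np.gradient(s)[6:-6])
        i=np.argmax(d); P.append([p0[0]+rs[i+6]*np.cos(t),p0[1]+rs[i+6]*np.sin(t)])
    P=np.array(P); f=least_squares(lambda a:np.hypot(*(P-a[:2]).T)-a[2],[*p0,(r0+r1)/2],loss="soft_l1",f_scale=.0015)
    res=abs(np.hypot(*(P-f.x[:2]).T)-f.x[2]); return f.x.round(4),(res<.002).mean().round(2)
p=(.566,-.212)
for s in(1,-1,0): print("rim outer",s,ring(T,p,.16,.078,.1,s))
for z in(.11,.12,.13): print("disc",z,ring(T,p,z,.05,.078,-1), "side",ring(S,p,z,.05,.078,-1))
for z in(.15,): print("chim",ring(T,p,z,.012,.035,1))
for s in(1,-1): print("rim side",s,ring(S,p,.16,.078,.1,s))
E
```

```text
rim outer 1 (array([ 0.5617, -0.2093,  0.0879]), np.float64(0.42))
rim outer -1 (array([ 0.5665, -0.2168,  0.0914]), np.float64(0.66))
rim outer 0 (array([ 0.5629, -0.2124,  0.0857]), np.float64(0.79))
disc 0.11 (array([ 0.5653, -0.2166,  0.071 ]), np.float64(1.0)) side (array([ 0.563 , -0.218 ,  0.0637]), np.float64(0.33))
disc 0.12 (array([ 0.5646, -0.216 ,  0.0709]), np.float64(1.0)) side (array([ 0.5595, -0.2222,  0.0658]), np.float64(0.39))
disc 0.13 (array([ 0.5638, -0.215 ,  0.0707]), np.float64(1.0)) side (array([ 0.5638, -0.2188,  0.067 ]), np.float64(0.42))
chim (array([ 0.5627, -0.2117,  0.0217]), np.float64(1.0))
rim side 1 (array([ 0.5695, -0.2098,  0.0891]), np.float64(0.38))
rim side -1 (array([ 0.5627, -0.2187,  0.0909]), np.float64(0.62))
```

Request:
{"name": "move_arm", "arguments": {"moves": [[[0.05,-0.04,0,0,100],[0.1,-0.08,0,0,100],[0.15,-0.12,0,0,100],[0.2,-0.16,0,0,100],[0.25,-0.2,0,0,100]]]}}

```text
clock: 0.72
eef_pos: [0.3962, 0.2799, 0.2311]
tool_rot: [0.153, 0.988, -0.0, -0.0]
ft_force: [0.8, 1.1, 0.4]
grip_width: 0.085
grasp_force: 0.0
```

Request:
{"name": "move_arm", "arguments": {"moves": [[[0.035,-0.017,0,0,100],[0.07,-0.034,-0.02,0,100],[0.105,-0.051,-0.04,0,100],[0.1405,-0.0686,-0.07,0,100],[0.1405,-0.0686,-0.11,0,100]]]}}

```text
clock: 1.35
eef_pos: [0.5385, 0.2115, 0.1204]
tool_rot: [0.155, 0.988, 0.0, 0.001]
ft_force: [-0.6, 0.2, -0.8]
grip_width: 0.0853
grasp_force: 0.0
```

```bash
python3 - <<'E'
from h import *
o=monitor.get_obs(); print(o["eef_pos"],o["joint_pos"],o["ft_force"])
c=vision.camera("side"); save("s1.png",c["color"][190:290,230:360],5)
E
```

```text
[0.53849101 0.21148301 0.12038323] [ 3.74468084e-01  4.60091218e-01  2.58283759e-02  1.13393031e+00
 -4.61895281e-04  6.84801057e-01] [-0.63008295  0.2378048  -0.81430325]
```

View pics/s1.png

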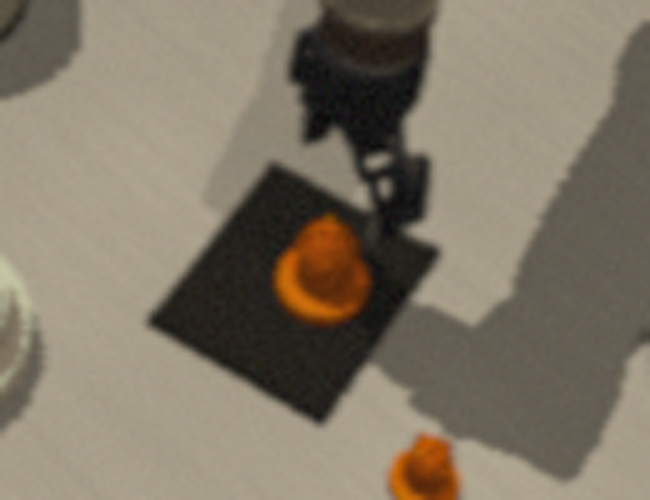

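The side view shows the open gripper above the cone, with the cone top at crop pixel (330,212) and its base at (322,285).

```bash
python3 - <<'E'
from h import *
S=np.load("side.npy",allow_pickle=True).item(); T=np.load("top.npy",allow_pickle=True).item()
P=[.5413,.2075]
for z in(.006,.019,.052,.082): q=proj(S,P+[z]); print(z,(q-[230,190])*5, proj(T,P+[z]))
hsv=cv2.cvtColor(S["color"],cv2.COLOR_RGB2HSV); m=cv2.inRange(hsv[215:262,270:320],(2,130,50),(16,255,255)); y,x=np.where(m)
for r in range(y.min(),y.max()+1): print(r+215,x[y==r].min()+270,x[y==r].max()+270,end=' | ')
# silhouette prediction of flange
for z in(.006,.019):
  t=np.linspace(0,6.28,100); q=np.array([proj(S,[P[0]+.033*np.cos(a),P[1]+.033*np.sin(a),z]) for a in t]); print(q.min(0),q.max(0))
E
```

```text
0.006 [320.55461362 286.69741387] [186.76276499 200.60797437]
0.019 [322.1783287  276.96923286] [186.25293624 200.42320756]
0.052 [326.39932375 251.6799414 ] [184.92224788 199.94095339]
0.082 [330.36516783 227.91933858] [183.66491874 199.4852853 ]
232 295 296 | 233 292 297 | 234 291 299 | 235 290 300 | 236 290 301 | 237 289 301 | 238 288 302 | 239 287 302 | 240 286 301 | 241 285 302 | 242 285 303 | 243 284 303 | 244 284 304 | 245 284 304 | 246 284 304 | 247 284 304 | 248 285 303 | 249 285 303 | 250 285 303 | 251 286 302 | 252 287 301 | 253 288 300 | 254 290 299 | 255 293 296 | [285.22027682 239.94918586] [303.01526153 254.9486996 ]
[285.48529478 237.9826681 ] [303.40010071 253.02601863]
```

Request:
{"name": "move_arm", "arguments": {"moves": [[[0,0,-0.03,0,100],[0,0,-0.06,0,100],[0,0,-0.085,0,100],[0,0,-0.099,0,100],[0,0,-0.099,0,100]]]}}

```text
clock: 2.02
eef_pos: [0.5346, 0.2127, 0.0216]
tool_rot: [0.153, 0.988, -0.001, -0.001]
ft_force: [-0.1, 0.1, 1.2]
grip_width: 0.0856
grasp_force: 0.0
```

Request:
{"name": "move_arm", "arguments": {"moves": [[[0,0,0,0,45],[0,0,0,0,40],[0,0,0,0,30],[0,0,0,0,30],[0,0,0,0,30]]]}}

```text
clock: 2.65
eef_pos: [0.5365, 0.2131, 0.0238]
tool_rot: [0.153, 0.988, 0.001, 0.001]
ft_force: [-0.6, -0.6, 6.1]
grip_width: 0.0408
grasp_force: 60.6
```

```bash
python3 - <<'E'
from h import *
for i in range(3):
    c=vision.camera("top"if i<1 else "side"); o=monitor.get_obs(); print(o["eef_pos"].round(4),o["ft_force"].round(1))
    hsv=cv2.cvtColor(c["color"],cv2.COLOR_RGB2HSV); b=(160,170,212,225) if i<1 else (270,215,320,262)
    m=cv2.inRange(hsv,(2,130,50),(16,255,255))[b[1]:b[3],b[0]:b[2]]; y,x=np.where(m); print(x.min()+b[0],x.max()+b[0],y.min()+b[1],y.max()+b[1],len(x))
E
```

```text
[0.5365 0.2131 0.0239] [-1.2 -1.3  6.2]
187 195 191 202 53
[0.5365 0.2131 0.0238] [-0.3 -0.4  6.5]
285 303 235 256 254
[0.5365 0.2131 0.0238] [-1.  -1.   5.6]
285 303 234 256 257
```

Request:
{"name": "move_arm", "arguments": {"moves": [[[0,0,0.005,0,70],[0,0,0.005,0,70],[0.006,-0.002,0.005,0,70],[0.006,-0.002,0.005,0,30],[0.006,-0.002,0.005,0,30]]]}}

```text
clock: 3.42
eef_pos: [0.5421, 0.2108, 0.0276]
tool_rot: [0.153, 0.988, 0.0, 0.0]
ft_force: [0.4, -0.6, 2.1]
grip_width: 0.0408
grasp_force: 60.7
```

Request:
{"name": "move_arm", "arguments": {"moves": [[[0,0,0,0,30],[0,0,0,0,30],[0,0,0,0,30],[0,0,0,0,30]]]}}

```text
clock: 3.92
eef_pos: [0.5419, 0.2109, 0.0276]
tool_rot: [0.153, 0.988, 0.0, 0.0]
ft_force: [1.3, -0.8, 2.7]
grip_width: 0.0405
grasp_force: 60.8
```

Request:
{"name": "move_arm", "arguments": {"moves": [[[0,0,0.04,0,30],[0,0,0.09,0,30],[0,0,0.14,0,30],[0,-0.03,0.19,0,30],[0,-0.08,0.212,0,30]]]}}

```text
clock: 4.55
eef_pos: [0.5417, 0.1317, 0.2416]
tool_rot: [0.151, 0.989, 0.001, 0.001]
ft_force: [2.0, -0.5, -1.7]
grip_width: 0.0407
grasp_force: 61.1
```

Request:
{"name": "move_arm", "arguments": {"moves": [[[0.005,-0.055,0,0,30],[0.01,-0.11,0,0,30],[0.015,-0.165,0,0,30],[0.02,-0.22,0,0,30],[0.022,-0.27,0,0,30]]]}}

```text
clock: 5.18
eef_pos: [0.5624, -0.1404, 0.2379]
tool_rot: [0.153, 0.988, 0.001, -0.002]
ft_force: [0.9, 0.1, -1.5]
grip_width: 0.0404
grasp_force: 61.0
```

Request:
{"name": "move_arm", "arguments": {"moves": [[[0,-0.03,0,0,30],[0,-0.05,0,0,30],[0,-0.06,0,0,30],[0,-0.065,0,0,30]]]}}

```text
clock: 5.68
eef_pos: [0.5634, -0.2037, 0.239]
tool_rot: [0.152, 0.988, 0.0, -0.0]
ft_force: [-0.1, 0.7, -1.3]
grip_width: 0.0406
grasp_force: 61.0
```

```bash
python3 - <<'E'
from h import *
c=vision.camera("side"); np.save("side2.npy",c,allow_pickle=True); o=monitor.get_obs(); print(o["eef_pos"],o["joint_pos"],o["tool_rot"],o["ft_force"],o["grip_width"])
save("s2.png",c["color"][110:210,165:275],7)
E
```

```text
[ 0.56353478 -0.20407725  0.23914272] [-3.47457876e-01  4.40601439e-01  3.10502372e-01  1.44110638e+00
  2.18126507e-05 -4.11695848e-02] [ 1.52546228e-01  9.88296315e-01  5.01997617e-05 -1.98601984e-04] [-0.2502572  -0.23802493 -1.07743593] 0.04060511495153193
```

View pics/s2.png

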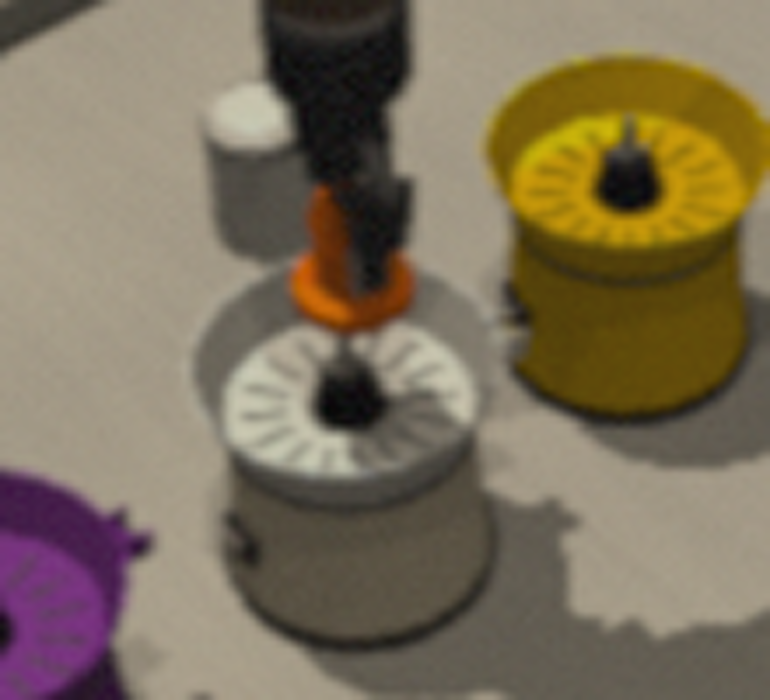

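The side view shows the cone hanging just behind and above the spindle. The flange spans crop x 292–414 and the tip is near (345,340).

```bash
cat > cone.py <<'E'
from h import *
from scipy.optimize import least_squares
def ext(c,box):
    hsv=cv2.cvtColor(c["color"],cv2.COLOR_RGB2HSV); x0,y0,x1,y1=box
    m=cv2.inRange(cv2.resize(hsv[y0:y1,x0:x1],None,fx=8,fy=8,interpolation=cv2.INTER_LINEAR),(2,130,45),(18,255,255))
    y,x=np.where(m); return np.array([(x.min()+.5)/8-.5+x0,(x.max()+.5)/8-.5+x0,(y.max()+.5)/8-.5+y0])
def pred(c,p,zu):
    t=np.linspace(0,6.28,90); q=np.array([proj(c,[p[0]+.033*np.cos(a),p[1]+.033*np.sin(a),z]) for z in(zu,zu+.013) for a in t])
    return np.array([q[:,0].min(),q[:,0].max(),q[:,1].max()])
def fit(c,box,p0,zu):
    e=ext(c,box); f=least_squares(lambda p:pred(c,p,zu)-e,p0); return f.x,f.fun,e
E
python3 - <<'E'
from cone import *
S=np.load("side.npy",allow_pickle=True).item(); S2=np.load("side2.npy",allow_pickle=True).item()
print("on mat",fit(S,(270,215,320,262),[.54,.2],.006))
print("held",fit(S2,(200,130,230,165),[.5635,-.204],.2175))
print("tip px pred for seat",proj(S,[.564,-.213,.184]),proj(S,[.563,-.212,.184]))
# tip location: darkness profile of tip in initial side picture
g=cv2.cvtColor(S["color"],cv2.COLOR_RGB2GRAY); print(g[153:168,208:221])
E
```

```text
on mat (array([0.54379807, 0.20828839]), array([ 1.21839782, -1.20992854,  0.04149456]), array([283.6875, 304.3125, 255.4375]))
held (array([ 0.56301321, -0.20799   ]), array([ 0.04641567, -0.0468547 ,  0.0019071 ]), array([205.8125, 223.6875, 157.3125]))
tip px pred for seat [214.36611915 157.07372923] [214.73335895 157.08609313]
[[101 105 102 102 101 103 106 106 105 106 109 110 112]
 [101 101 101 102 108 115 117 119 119 120 118 113 109]
 [112 118 121 127 137 150 155 159 161 158 150 139 132]
 [149 164 169 173 170 164 169 177 183 181 176 172 173]
 [177 186 187 183 170 144 140 165 184 182 167 172 185]
 [174 180 186 184 158 113 104 153 181 168 148 162 187]
 [149 165 182 183 155 104  93 144 168 154 148 170 187]
 [153 149 167 171 139  92  73 104 132 138 157 180 183]
 [173 151 139 129 104  77  63  77 102 126 156 173 166]
 [182 160 125  98  88  75  65  61  70  82 117 144 148]
 [172 164 117  71  61  59  57  47  36  49  92 143 168]
 [174 157 108  54  31  37  41  31  25  33  64 117 161]
 [179 147  84  36  21  29  26  27  26  16  41  96 151]
 [177 134  66  24  18  23  24  22  17  14  23  69 126]
 [166 118  58  15  16  15  18  16  12  12  13  52 110]]
```

Request:
{"name": "move_arm", "arguments": {"moves": [[[0.001,-0.0085,0,0,30],[0.001,-0.0085,-0.012,0,30],[0.001,-0.0085,-0.0225,0,30],[0.001,-0.0085,-0.0225,0,30],[0.001,-0.0085,-0.0225,0,30]]]}}

```text
clock: 6.35
eef_pos: [0.5645, -0.2124, 0.2167]
tool_rot: [0.153, 0.988, 0.0, -0.0]
ft_force: [-0.3, -0.3, -1.1]
grip_width: 0.0407
grasp_force: 61.0
```

```bash
python3 - <<'E'
from cone import *
S=np.load("side.npy",allow_pickle=True).item(); S2=np.load("side2.npy",allow_pickle=True).item()
c=vision.camera("side"); np.save("side3.npy",c,allow_pickle=True); o=monitor.get_obs(); print(o["eef_pos"],o["ft_force"])
print("tip jac",proj(S,[.564,-.213,.184]),proj(S,[.565,-.213,.184]),proj(S,[.564,-.212,.184]))
t=o["eef_pos"]; e=ext(c,(195,130,235,175)); print("obs",e,"pred",pred(c,t[:2],t[2]-.0216))
p2=[.56353,-.20408]; print("S2 obs-pred",ext(S2,(195,130,235,165))-pred(S2,p2,.2175))
save("s3.png",c["color"][120:195,170:270],7)
E
```

```text
[ 0.56465846 -0.21256927  0.21702014] [-0.36190574 -0.3572416  -1.16546998]
tip jac [214.36611915 157.07372923] [214.1646498  157.19570466] [214.53199444 157.20807376]
obs [204.5625 222.3125 160.8125] pred [205.20036953 222.77649376 161.12889514]
S2 obs-pred [-0.59366207 -0.52002822 -0.61050408]
```

View pics/s3.png

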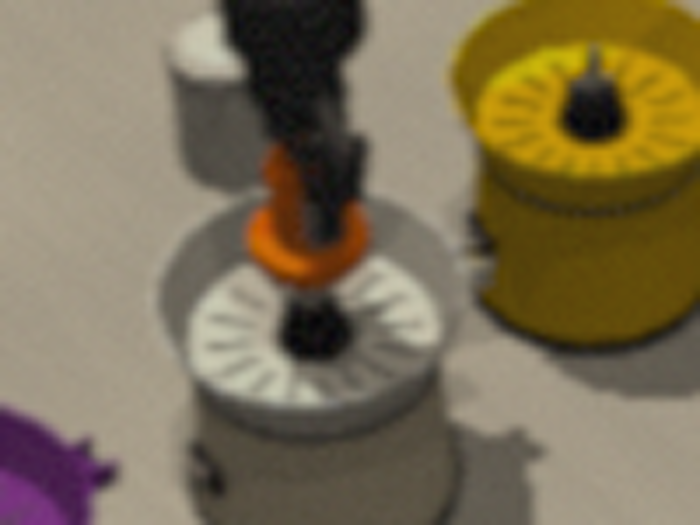

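The cone hangs directly over the spindle, with the flange centred at crop x≈308 and the spindle stub below it at x≈312. I'll lower it now, watching the force.

Request:
{"name": "move_arm", "arguments": {"moves": [[[0,0,-0.008,0,30],[0,0,-0.014,0,30],[0,0,-0.018,0,30],[0,0,-0.021,0,30],[0,0,-0.021,0,30]]]}}

```text
clock: 7.02
eef_pos: [0.5643, -0.2127, 0.1955]
tool_rot: [0.153, 0.988, 0.0, -0.0]
ft_force: [0.0, -0.3, -1.8]
grip_width: 0.0407
grasp_force: 61.0
```

Request:
{"name": "move_arm", "arguments": {"moves": [[[0,0,-0.003,0,30],[0,0,-0.006,0,30],[0,0,-0.009,0,30],[0,0,-0.012,0,30],[0,0,-0.012,0,30]]]}}

```text
clock: 7.65
eef_pos: [0.5644, -0.2141, 0.1838]
tool_rot: [0.153, 0.988, -0.001, 0.0]
ft_force: [-1.1, -5.5, -0.3]
grip_width: 0.0405
grasp_force: 61.3
```

Request:
{"name": "move_arm", "arguments": {"moves": [[[0,-0.0015,0,0,30],[0,-0.0025,0,0,30],[0,-0.0025,-0.003,0,30],[0,-0.0025,-0.006,0,30],[0,-0.0025,-0.006,0,30]]]}}

```text
clock: 8.28
eef_pos: [0.5642, -0.215, 0.177]
tool_rot: [0.153, 0.988, 0.0, -0.001]
ft_force: [-0.2, -2.1, -2.2]
grip_width: 0.0405
grasp_force: 61.0
```

Request:
{"name": "move_arm", "arguments": {"moves": [[[0,-0.0008,-0.0015,0,30],[0,-0.0008,-0.003,0,30],[0,-0.0008,-0.0045,0,30],[0,-0.0008,-0.0055,0,30],[0,-0.0008,-0.0055,0,30]]]}}

```text
clock: 8.9
eef_pos: [0.5647, -0.2158, 0.1726]
tool_rot: [0.153, 0.988, 0.0, 0.0]
ft_force: [-0.8, 0.3, 1.5]
grip_width: 0.0406
grasp_force: 61.2
```

Request:
{"name": "move_arm", "arguments": {"moves": [[[0,0,-0.0012,0,30],[0,0,-0.0012,4,30],[0,0,-0.0012,8,30],[0,0,-0.0012,12,30],[0,0,-0.0012,16,30]]]}}

```text
clock: 9.52
eef_pos: [0.5646, -0.2158, 0.172]
tool_rot: [0.013, 1.0, 0.0, 0.0]
ft_force: [-2.3, 1.2, 2.9]
grip_width: 0.0404
grasp_force: 61.4
```

Request:
{"name": "move_arm", "arguments": {"moves": [[[0,0,-0.0005,4,30],[0,0,-0.0005,8,30],[0,0,-0.0005,12,30],[0,0,-0.0005,16,30],[0,0,-0.0005,20,30]]]}}

```text
clock: 10.15
eef_pos: [0.5641, -0.2169, 0.1704]
tool_rot: [-0.161, 0.987, -0.001, -0.001]
ft_force: [-0.8, -2.1, -0.5]
grip_width: 0.0408
grasp_force: 61.2
```

Request:
{"name": "move_arm", "arguments": {"moves": [[[0,0,-0.001,0,30],[0,0,-0.002,0,30],[0,0,-0.003,0,30],[0,0,-0.003,0,30]]]}}

```text
clock: 10.65
eef_pos: [0.5648, -0.217, 0.168]
tool_rot: [-0.16, 0.987, -0.001, 0.0]
ft_force: [-0.4, -5.6, 3.2]
grip_width: 0.0408
grasp_force: 61.6
```

Request:
{"name": "move_arm", "arguments": {"moves": [[[0,-0.0015,0,0,30],[0,-0.0015,-0.001,2,30],[0,-0.0015,-0.002,2,30],[0,-0.0015,-0.003,2,30],[0,-0.0015,-0.003,2,30]]]}}

```text
clock: 11.28
eef_pos: [0.5649, -0.2172, 0.1655]
tool_rot: [-0.177, 0.984, -0.0, 0.001]
ft_force: [-1.5, -1.7, 7.9]
grip_width: 0.0405
grasp_force: 62.0
```

```bash
python3 - <<'E'
from h import *
o=monitor.get_obs(); print(o["eef_pos"],o["ft_force"],o["ft_torque"],o["joint_pos"],o["tool_rot"])
E
```

```text
[ 0.56489521 -0.21721175  0.16552129] [-1.45862927 -1.73482563  7.91176699] [-0.30052994  0.38837127 -0.13791882] [-3.67339417e-01  4.81159411e-01  1.82367518e-01  1.27076737e+00
  5.01299272e-04 -7.24141828e-01] [-1.77456494e-01  9.84128420e-01 -1.06808323e-04  6.58785133e-04]
```

Request:
{"name": "move_arm", "arguments": {"moves": [[[0,0,-0.001,0,30],[0,0,-0.002,0,30],[0,0,-0.002,0,30]]]}}

```text
clock: 11.65
eef_pos: [0.5649, -0.2172, 0.1655]
tool_rot: [-0.177, 0.984, -0.0, 0.001]
ft_force: [-4.8, -0.8, 14.6]
grip_width: 0.0406
grasp_force: 62.7
```

It is firmly home, 7.1 mm below pin contact. I'll relieve the press, then open.

Request:
{"name": "move_arm", "arguments": {"moves": [[[0,0,0.002,0,30],[0,0,0.004,0,30],[0,0,0.004,0,80],[0,0,0.004,0,80],[0,0,0.004,0,80]]]}}

```text
clock: 12.28
eef_pos: [0.5644, -0.217, 0.1662]
tool_rot: [-0.177, 0.984, 0.0, -0.0]
ft_force: [-0.1, 0.1, 0.6]
grip_width: 0.0683
grasp_force: 0.0
```

Request:
{"name": "move_arm", "arguments": {"moves": [[[0,0,0,0,80],[0,0,0.01,0,80],[0,0,0.03,0,80],[0,0,0.07,0,80],[0,0,0.12,0,80]]]}}

```text
clock: 12.9
eef_pos: [0.5639, -0.2173, 0.2876]
tool_rot: [-0.177, 0.984, 0.0, -0.001]
ft_force: [1.5, -0.3, 0.1]
grip_width: 0.0679
grasp_force: 0.0
```

Request:
{"name": "move_arm", "arguments": {"moves": [[[-0.04,0.04,0.03,0,80],[-0.08,0.08,0.06,0,80],[-0.12,0.12,0.06,0,80],[-0.16,0.16,0.06,0,80],[-0.16,0.2,0.06,0,80]]]}}

```text
clock: 13.52
eef_pos: [0.4019, -0.0166, 0.3484]
tool_rot: [-0.177, 0.984, -0.0, 0.001]
ft_force: [0.6, 0.6, 0.7]
grip_width: 0.0684
grasp_force: 0.0
```

```bash
python3 - <<'E'
from cone import *
c=vision.camera("side"); t=vision.camera("top"); print(monitor.get_obs()["eef_pos"])
e=ext(c,(195,130,235,185)); print("obs",e,"pred home",pred(c,[.5649,-.2172],.144),"pred on pin",pred(c,[.5649,-.2172],.151))
a=cv2.resize(c["color"][130:200,180:260],(480,420),interpolation=2); b=cv2.resize(t["color"][160:216,286:350],(480,420),interpolation=2)
cv2.imwrite("pics/end.png",cv2.resize(np.hstack([a,b])[...,::-1],None,fx=.8,fy=.8))
E
```

```text
[ 0.40376261 -0.01488445  0.34818899]
obs [205.5625 221.8125 170.4375] pred home [205.41838384 222.53287249 170.0451844 ] pred on pin [205.28096582 222.4546847  168.77679602]
```

View pics/end.png

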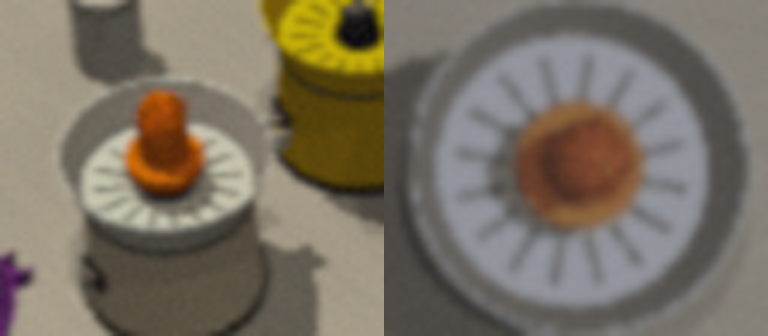

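The cone sits upright and centred in the bowl, at about (165,160) on the left and (578,165) on the right. Its lower edge is at image row 170.4, against 170.0 predicted for home and 168.8 for resting on the pin.

```bash
python3 -c "
from workcell import job; print(job.job_done())"
```

```text
the job is handed in; nothing more can be done
None
```

The cone is back on the juicer's spindle with its slots over the pin, upright, fully home and released; the job was handed in at about 13.6 s of the 51 s, and no verdict was returned.

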